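# Latch both sprung wrench rests at their loading position

### The job

Open both sprung wrench rests of the torque bench for loading: with the fingertips, push each rest by its near face away along its rails until it is past its stop pin, then let it come back so that it stays latched against the pin at mid travel. Do not drive a rest into the end stop at the far end of its rails. Only push: do not grip the rests or touch the far side of them, and leave the loose things on the bench where they are.

Things in the scene. Friction and masses are not known exactly. Their poses are not given: they have to be found in the camera images.
- post_rest (a joint): slide of the twin-post rest (blue cross-bar before two chromed posts, on a black carriage on rails). In m: 0 = home, held by its spring; grows as it is pushed away from the robot, to its end stop at 0.078. Just past 0.045 the stop pin springs up behind the carriage; on release the rest returns against it and stays latched at 0.045 (mid). Released sooner, it returns to 0. Spring: 5 N at home to 9.7 N at the far end
- post_rest_face (a point): centre of the flat upright face of this rest on the robot's side, where it is pushed: 130 mm wide, 58 to 98 mm above the bench, this point at 78 mm. Moves with the rest. x axis: level, along the rails in the pushing direction; z up. The carriage (110 mm wide, top 46 mm above the bench) juts out about 27 mm from the face towards the robot. Highest part of the rest: 124 mm
- post_rest_back (a point): the two 22 mm posts and clamp plate of the twin-post rest, just behind the face, moving with it; fingers must stay off (no gripping or hooking). The point: on their middle, 23 to 25 mm behind the face's centre
- post_rest_pin (a joint): its stop pin, a 12 mm steel pin that moves vertically by itself, in m: about 0 = held down, hidden under the carriage; 0.014 = sprung up behind the carriage, its top 38 mm above the bench. Leave it be
- notch_rest (a joint): slide of the notched rest (upright aluminium plate, notch in its top edge, on a black carriage on rails). In m: 0 = home, held by its spring; grows as it is pushed away from the robot, to its end stop at 0.062. Just past 0.035 the stop pin springs up behind the carriage; on release the rest returns against it and stays latched at 0.035 (mid). Released sooner, it returns to 0. Spring: 4 N at home to 7.7 N at the far end
- notch_rest_face (a point): centre of the flat upright face of this rest on the robot's side, where it is pushed: 104 mm wide, 46 to 88 mm above the bench, this point at 67 mm. Moves with the rest. x axis: level, along the rails in the pushing direction; z up. The carriage (110 mm wide, top 46 mm above the bench) juts out about 27 mm from the face towards the robot. Highest part of the rest: 108 mm
- notch_rest_back (a point): the backing plate and ribs of the notched rest, just behind the face, moving with it; fingers must stay off (no gripping or hooking). The point: on their middle, 23 to 25 mm behind the face's centre
- notch_rest_pin (a joint): its stop pin, a 12 mm steel pin that moves vertically by itself, in m: about 0 = held down, hidden under the carriage; 0.014 = sprung up behind the carriage, its top 38 mm above the bench. Leave it be
- bottle: clear lab bottle with a blue cap, 66 mm across, 125 mm tall, standing; origin at the centre of its underside; a bystander, leave it where it is
- adapter: steel square-drive adapter, stepped cylinder 32 mm across, 42 mm tall, standing; origin at the centre of its underside; a bystander, leave it where it is
- coupling: dark steel coupling, a cylinder 38 mm across, 34 mm tall, standing; origin at the centre of its underside; a bystander, leave it where it is
- cell: steel torque cell, a 110 mm flange with a 68 mm drum on it, 72 mm tall; origin at the centre of its underside; a bystander, leave it where it is
- driver: screwdriver lying flat, 190 mm long along its x, black handle; origin on the underside; a bystander, leave it where it is
- jar: small jar with a white lid, 56 mm across, 50 mm tall; origin at the centre of its underside; a bystander, leave it where it is

How it is judged:
At the end, for the whole second after the job is handed in: Both rests stand still, latched against their risen stop pins: the twin-post rest at 45 mm and the notched rest at 35 mm of travel, each within 4 mm, both pins up by more than 10 mm (value of joint post_rest between 0.041 and 0.049 m and value of joint each of post_rest_pin, notch_rest_pin above 0.01 m and velocity of joint post_rest between -0.01 and 0.01 m/s and value of joint notch_rest between 0.031 and 0.039 m and velocity of joint notch_rest between -0.01 and 0.01 m/s); the robot touches nothing.
It fails at once if the fingers touch the far side of the twin-post rest (gripping or hooking it) (contact force between the fingers and post_rest_c3 above 1 N or contact force between the fingers and post_rest_c4 above 1 N or contact force between the fingers and post_rest_c5 above 1 N).
It fails at once if the fingers touch the far side of the notched rest (gripping or hooking it) (contact force between the fingers and notch_rest_c4 above 1 N or contact force between the fingers and notch_rest_c5 above 1 N or contact force between the fingers and notch_rest_c6 above 1 N).
It fails at once if a rest is driven into its far end stop (within 3 mm of the end of its travel) (value of joint post_rest above 0.075 m or value of joint notch_rest above 0.059 m).
It fails at once if a loose bystander is moved by more than 20 mm (distance of any of bottle, adapter, coupling, cell, driver, jar from where it was at the start of the episode above 0.02 m).
It also fails if it takes over 48 s, if anything falls off the work surface, if the arm or the gripper's body presses on something with over 40 N, if the wrist force passes 120 N, or if a joint passes its speed limit or range.

### The arm

A 6-joint arm with a two-finger parallel gripper is mounted at the origin on the work surface. World frame = base frame: x ahead of the robot, y to its left, z up, the work surface at z = 0. Lengths are in m, angles in rad, forces in N, time in s.
With the tool pointing down it reaches from about 0.15 to 0.775 m from the base axis. Payload 6.1 kg.
Tool frame: the origin (TCP) lies on the centre line of the jaws, within the pads' length; the fingertips stand 8 mm ahead of it and the grasp point (between the pads) lies 11 mm behind it; z points along the fingers, x is the direction in which the jaws open and shut, and the axes are right-handed (so a half turn about z gives the same grasp; the last joint's range is limited). The gripper opens to 85 mm and grips with 20 to 120 N. Pads are 22 mm wide; open, the fingers measure 114 mm over their backs; the gripper's body (76 mm by 85 mm) begins 54 mm behind the grasp point. The pads swing forward as they close: fully open they stand 13 mm farther back than shut.
Start: joints at [-1.338, 0.126, -0.04, 1.405, 0, 1.571], TCP at [0.121, -0.511, 0.239] pointing down, gripper open.
Joint ranges: [-2.72, 2.72], [-0.95, 1.95], [-1.27, 1.35], [-1.78, 2.02], [-1.46, 1.47], [-3.14, 3.14]. Speed limits (rad/s): [2.39, 2.39, 3.01, 3.14, 3.14, 3.14].

### API

Orientations are given as a unit quaternion [w, x, y, z].
In Python, from cell import * gives the robot as it stands.
- The arm moves only by the tool play_rows, never from a script. Its argument "rows" is a list of rows, each a list of 5 numbers: the opening, from 0 (shut) to 1 (fully open), then the shift along the tool's x, y, z in mm, then the turn about the tool's z in rad. A call has 1 to 5 rows; each row is the pose to reach, as a shift and turn from the pose commanded when the call began, along the tool's axes at that moment; what a row does not reach only later rows make up. A row lasts 1/10 s, in which the tool goes at most 50 mm and 8.59 degrees, less where a joint would pass 70% of its speed; a pose out of reach is approached as far as the arm can. A call with a gripper value outside its range is refused whole. The fingers move at their own pace and stop on an object; "force" is the grip in N (left out, the last holds). Time passes only in rows, so rows that repeat a pose let the fingers close. It gives the time, the measured TCP pose, the force and the opening at its end, in the units of the state.
- read_state(): the state, without advancing time (a new reading comes with each control period).
- capture(name): name is "scene" or "top" or "wrist"; returns the picture (400x640x3 uint8, red, green, blue); there is no depth.
- camera_model(name): a dict with "fx", "fy", "cx", "cy" (pixels), "k1" (the pictures are not rectified: a ray, as slopes to the right and down, at radius r is drawn at 1 + k1 r^2 times it, then the intrinsics apply), "position" and "attitude" of the camera in the world; the wrist camera has in their place "mount" (4x4, takes a point from camera to tool coordinates, whose origin is the TCP and whose axes are the tool frame's). Camera axes: x right, y down, z forward; pixel columns grow to the right and rows downward; lengths in m; the calibration is good to about 2 mm. A picture is of the moment at which its call begins: read the wrist's pose just before it. camera_model takes no time and is no camera call.
- sign_off(): hands the job in, once; it reports no verdict.
The state is a dict: "time": time; "qpos": joint angles; "qd": joint speeds; "tau": joint torques, N m; "eef_pos": TCP position; "tcp_rot": TCP orientation; "wrist_force": force on the tool from outside, world axes, zero at the start; "wrist_torque": the same for the moment, N m; "opening": finger opening in m.
Only numpy, scipy, OpenCV 4.12 (cv2) and the standard library are available. Lean on these libraries where they do the work, as an engineer would, in place of code of your own. Each camera call takes 0.05 s, during which the arm holds its last target. There are 200 camera calls.

## Working session

There is one attempt and no reset: what is moved stays moved. The work goes in short steps, Python scripts to look and compute and a tool call to move; the robot and the scene stay as the last step left them, time stands still between calls to the robot, and variables do not carry over. Pictures are saved under pics/ and viewed, about 8 in all and at most 12, crops included, and the job is handed in when it is done.

Besides the shell and the picture viewer there is one more tool, called by a JSON object that holds its "api" and its "payload", one argument or row to a line. play_rows: Moves the arm, as the interface text tells. Its arguments: {"type":"object","properties":{"rows":{"type":"array","items":{"type":"array","items":{"type":"number"}}},"force":{"type":"number"}},"required":["rows"]}

```bash
mkdir -p pics
python3 - <<'E'
from cell import *
import cv2
for n in("scene","top"):
    cv2.imwrite(f"pics/{n}0.png",cv2.cvtColor(capture(n),cv2.COLOR_RGB2BGR)); print(n,camera_model(n))
print(camera_model("wrist")); print(read_state())
E
```

```text
scene {'fx': 458.39122419441384, 'fy': 458.39122419441384, 'cx': 315.7812326484541, 'cy': 193.8312850056543, 'k1': -0.05228912217785841, 'position': array([1.36631523, 0.09003892, 1.14251608]), 'attitude': array([-0.20790218,  0.62715043,  0.71351085, -0.23315508])}
top {'fx': 379.76977342285016, 'fy': 379.76977342285016, 'cx': 320.3089958832117, 'cy': 202.74985006535988, 'k1': -0.037899598756914184, 'position': array([ 0.36635467, -0.00965234,  1.46530113]), 'attitude': array([-0.05266837,  0.71273211, -0.69783675,  0.04756947])}
{'fx': 338.7088817358847, 'fy': 338.7088817358847, 'cx': 320.0685415329425, 'cy': 195.28962251321943, 'k1': -0.07350383658182992, 'mount': array([[ 9.99999386e-01, -1.06251795e-03, -3.14338041e-04,
        -2.07480672e-04],
       [ 1.10800191e-03,  9.61237456e-01,  2.75719649e-01,
        -7.09767696e-02],
       [ 9.19642211e-06, -2.75719828e-01,  9.61238043e-01,
        -1.34544903e-01],
       [ 0.00000000e+00,  0.00000000e+00,  0.00000000e+00,
         1.00000000e+00]])}
{'time': 0.1, 'qpos': array([-1.33801389e+00,  1.26327206e-01, -4.05286766e-02,  1.40539483e+00,
       -6.01144788e-06,  1.57078981e+00]), 'qd': array([-4.83159363e-06, -2.25497684e-03,  2.72213195e-03,  9.29457806e-04,
       -9.57797349e-05, -1.53180083e-04]), 'tau': array([-2.65111385e-04, -4.36905062e+01,  3.53605592e+01,  1.36586954e-02,
       -6.28910880e-05, -5.17751900e-06]), 'eef_pos': array([ 0.12102441, -0.51048612,  0.23859246]), 'tcp_rot': array([-4.48654913e-04,  7.84439769e-01, -6.20204579e-01, -5.72301056e-04]), 'wrist_force': array([-0.07109839,  0.08932507, -0.39543239]), 'wrist_torque': array([ 0.03263684, -0.00870931,  0.0141527 ]), 'opening': 0.08558311211114575}
```

View pics/scene0.png

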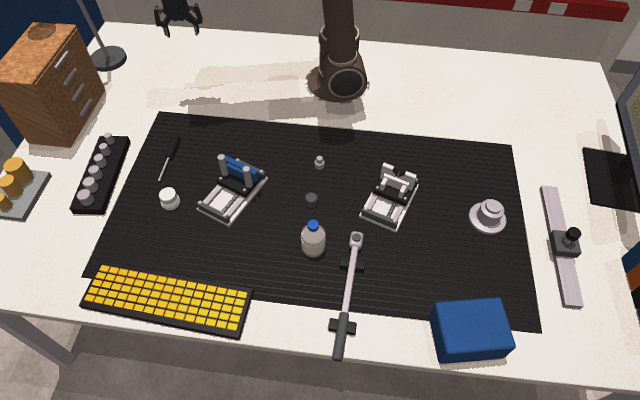

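View pics/top0.png

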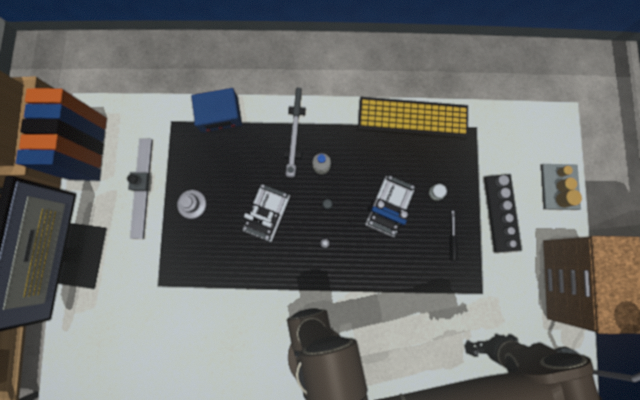

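Both views show the twin-post rest on the robot's right (top image ~390,210; scene ~235,180) and the notched rest on the left (top ~266,213; scene ~395,190). I'll enlarge both from the two views.

Run:
```python
import cv2,numpy as np
t=cv2.imread("pics/top0.png");s=cv2.imread("pics/scene0.png")
def c(i,x,y,w=80,h=75,k=5):
    return cv2.resize(i[y:y+h,x:x+w],None,fx=k,fy=k,interpolation=cv2.INTER_CUBIC)
cv2.imwrite("pics/crops.png",np.vstack([np.hstack([c(t,350,170,80,60),c(t,230,180,80,60)]),np.hstack([c(s,195,145,80,60),c(s,355,155,80,60)])]))
```

```text
(no output)
```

View pics/crops.png

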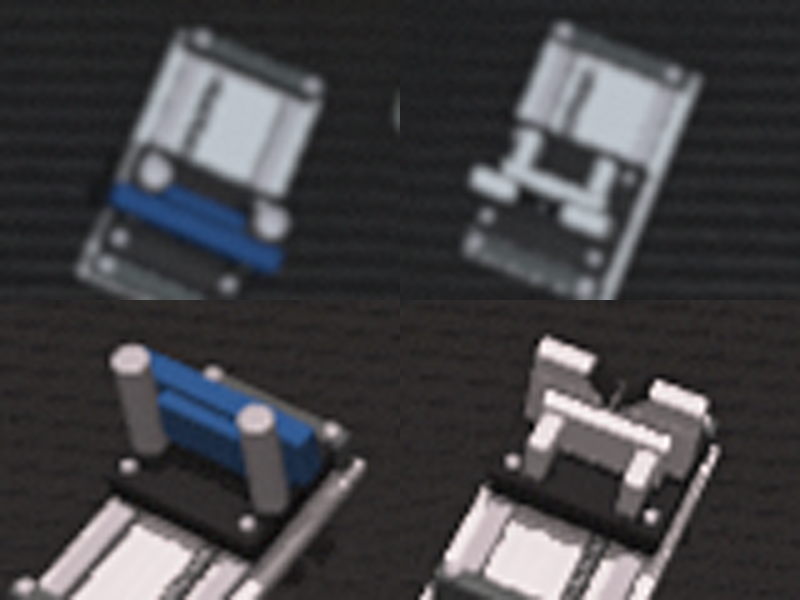

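The crops show the blue bar's near top edge at top-image (372,211)–(405,224.4), and the notched plate's near top edge at (243.6,218)–(271,226). Both rails run up and to the right.

```bash
cat > h.py <<'E'
from cell import *
import numpy as np, cv2
from scipy.spatial.transform import Rotation as R
def q(w): return R.from_quat(np.r_[w[1:],w[0]])
def pose(n,st=None):
    m=camera_model(n)
    if n!="wrist": return m,q(m["attitude"]).as_matrix(),m["position"]
    st=st or read_state(); T=q(st["tcp_rot"]).as_matrix(); M=m["mount"]
    return m,T@M[:3,:3],T@M[:3,3]+st["eef_pos"]
def pix2w(n,uv,z,st=None):
    m,A,p=pose(n,st); out=[]
    for u,v in uv:
        d=np.array([(u-m["cx"])/m["fx"],(v-m["cy"])/m["fy"]]); s=d.copy()
        for _ in range(20): s=d/(1+m["k1"]*(s@s))
        r=A@np.r_[s,1]; out.append(p+r*(z-p[2])/r[2])
    return np.array(out)
def w2pix(n,P,st=None):
    m,A,p=pose(n,st); c=(np.asarray(P)-p)@A; s=c[:,:2]/c[:,2:]
    s=s*(1+m["k1"]*(s**2).sum(1,keepdims=True)); return s*m["fx"]+[m["cx"],m["cy"]]
E
python3 - <<'E'
from h import *
np.set_printoptions(precision=4,suppress=True)
for nm,uv,z in(("post",[(372,211),(405.2,224.4)],.098),("notch",[(243.6,218),(271,226)],.108)):
    P=pix2w("top",uv,z); d=P[1]-P[0]; print(nm,P.mean(0),np.linalg.norm(d),"rail deg",np.degrees(np.arctan2(d[0],-d[1])))
# rail side edges (post left base, notch right rail), scene base edges
for nm,uv,z in(("postrail",[(350+80/5,170+270/5),(350+178/5,170+35/5)],.02),("notchrail",[(230+205/5,180+298/5),(230+300/5,180+78/5)],.02)):
    P=pix2w("top",uv,z); d=P[1]-P[0]; print(nm,P,np.degrees(np.arctan2(d[1],d[0])))
print("scene posts/tops", pix2w("scene",[(195+130/5,145+57/5),(195+256/5,145+115/5)],.124))
print("scene notch top ends", pix2w("scene",[(355+140/5,155+40/5),(355+310/5,155+90/5)],.108))
print("bottle etc",pix2w("top",[(321,163),(327,204),(325,243),(453,235),(438,192)],.04))
E
```

```text
post [ 0.5121 -0.2457  0.098 ] 0.12869911496351705 rail deg -21.068061611537363
notch [0.4856 0.2271 0.108 ] 0.10347650651027156 rail deg -14.935022974270742
postrail [[ 0.4944 -0.173   0.02  ]
 [ 0.6789 -0.2483  0.02  ]] -22.212839989913487
notchrail [[0.4274 0.1872 0.02  ]
 [0.5981 0.1205 0.02  ]] -21.351449708560477
scene posts/tops [[ 0.5213 -0.2949  0.124 ]
 [ 0.5551 -0.2116  0.124 ]]
scene notch top ends [[0.4709 0.1803 0.108 ]
 [0.4959 0.2803 0.108 ]]
bottle etc [[ 0.7245  0.0035  0.04  ]
 [ 0.5656 -0.0226  0.04  ]
 [ 0.4183 -0.0179  0.04  ]
 [ 0.4578 -0.4982  0.04  ]
 [ 0.6205 -0.445   0.04  ]]
```

{"api": "play_rows", "payload": {
  "rows": [
    [0,-20,-39,0,0.12],
    [0,-40,-78,0,0.24],
    [0,-60,-117,0,0.36],
    [0,-80,-156,0,0.48],
    [0,-100,-195,0,0.61]
  ],
  "force": 30
}}

```text
time: 0.6
eef_pos: [0.2882, -0.3675, 0.239]
tcp_rot: [0.0, -0.56, 0.828, 0.0]
wrist_force: [-0.1, -0.3, -0.2]
opening: 0.0123
```

```bash
cat >> h.py <<'E'
def plan(x,y,z,deg):
    """shift (mm, tool axes) and turn to TCP x,y,z with tool -y heading deg"""
    s=read_state(); T=q(s["tcp_rot"]).as_matrix(); h=np.degrees(np.arctan2(-T[1,1],-T[0,1]))
    print("t",s["time"],"tcp",s["eef_pos"].round(4),"head",h.round(2),"F",s["wrist_force"].round(1),"op",s["opening"])
    print("shift",(1000*T.T@(np.array([x,y,z])-s["eef_pos"])).round(1),"turn",np.radians(h-deg).round(4))
E
python3 -c "
from h import *
plan(.456,-.224,.239,-21.7)"
```

```text
t 0.6 tcp [ 0.2882 -0.3675  0.239 ] head -21.83 F [-0.1 -0.3 -0.2] op 0.012293536050881487
shift [-195.6 -102.4    0. ] turn -0.0022
```

{"api": "play_rows", "payload": {
  "rows": [
    [0,-40,-20,0,0],
    [0,-80,-40,0,0],
    [0,-120,-60,0,0],
    [0,-160,-80,0,0],
    [0,-196,-102,0,0]
  ]
}}

```text
time: 1.1
eef_pos: [0.455, -0.2221, 0.2391]
tcp_rot: [-0.0, -0.563, 0.826, 0.0]
wrist_force: [-0.1, -0.7, 0.5]
opening: 0.0
```

Run:
```python
from h import *
plan(.456,-.224,.239,-21.7)
im=capture("wrist"); cv2.imwrite("pics/w1.png",cv2.cvtColor(im,cv2.COLOR_RGB2BGR))
```

```text
t 1.1 tcp [ 0.455  -0.2221  0.2391] head -21.48 F [-0.1 -0.7  0.5] op 7.469640396962742e-06
shift [ 1.4 -1.6  0.1] turn 0.0039
```

View pics/w1.png

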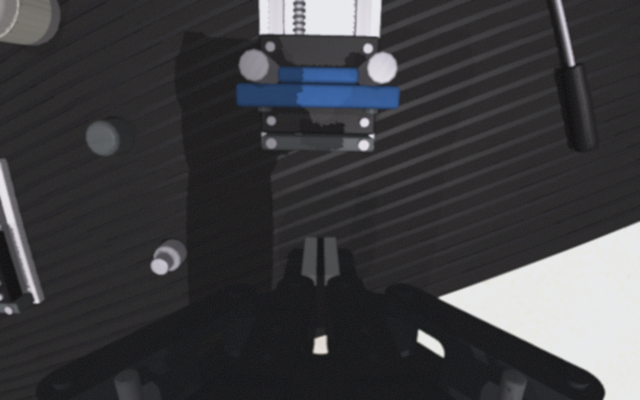

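The wrist view shows the bar's near top edge at (237,105.5)–(398,107), nearly centred ahead and square to the closed fingers. The path ahead is clear.

Run:
```python
from h import *
P=pix2w("wrist",[(237,105.5),(398,107)],.098); d=P[1]-P[0]; m=P.mean(0)
print(P,np.linalg.norm(d),"rail",np.degrees(np.arctan2(d[0],-d[1])))
a=np.radians(-21.7);u=np.array([np.cos(a),np.sin(a)]); g=m[:2]-.035*u
print(m,g); plan(*g,.085,-21.7)
```

```text
[[ 0.54509613 -0.18068029  0.098     ]
 [ 0.49758572 -0.29912861  0.098     ]] 0.12762148470218435 rail -21.856048262909137
[ 0.52134092 -0.23990445  0.098     ] [ 0.48882128 -0.22696332]
t 1.15 tcp [ 0.4593 -0.2193  0.2385] head -21.26 F [3.2 1.7 1.3] op -3.8356509414077744e-05
shift [ -3.  -30.2 153.5] turn 0.0077
```

{"api": "play_rows", "payload": {
  "rows": [
    [0,0,-5,35,0.005],
    [0,0,-10,75,0.005],
    [0,0,-15,115,0.005],
    [0,-1,-20,153,0.005],
    [0,-1,-20,153,0.005]
  ]
}}

```text
time: 1.65
eef_pos: [0.4699, -0.2288, 0.081]
tcp_rot: [-0.002, -0.561, 0.828, 0.004]
wrist_force: [-0.0, 0.5, 0.5]
opening: -0.0001
```

{"api": "play_rows", "payload": {
  "rows": [
    [0,0,-4,0,0],
    [0,0,-8,0,0],
    [0,0,-12,0,0],
    [0,0,-16,0,0],
    [0,0,-16,0,0]
  ]
}}

```text
time: 2.15
eef_pos: [0.489, -0.2369, 0.0873]
tcp_rot: [0.0, -0.561, 0.828, -0.001]
wrist_force: [0.4, 0.5, -0.2]
opening: -0.0004
```

Run:
```python
from h import *
plan(.516,-.243,.085,-21.8)
im=capture("wrist"); cv2.imwrite("pics/w2.png",cv2.cvtColor(im,cv2.COLOR_RGB2BGR))
```

```text
t 2.15 tcp [ 0.489  -0.2369  0.0873] head -21.8 F [ 0.4  0.5 -0.2] op -0.0004012873927075821
shift [ -4.3 -27.4   2.4] turn 0.0001
```

View pics/w2.png

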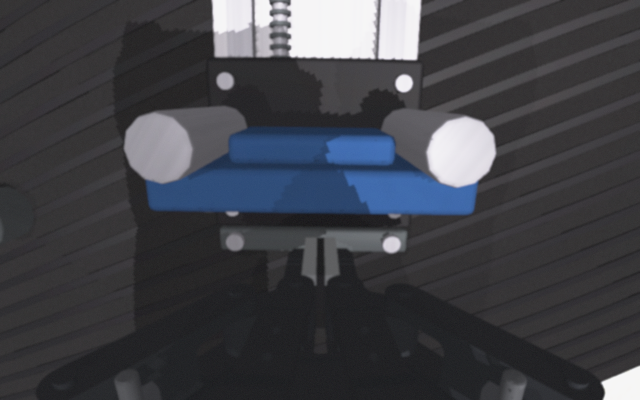

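The closed fingers (~320,245) stand just short of the bar's near edge (148,209)–(476,213), about centred. I'll creep in until the force shows contact.

Run:
```python
from h import *
P=pix2w("wrist",[(148,209),(476,213)],.098); m=P.mean(0); print(P,np.linalg.norm(P[1]-P[0])); plan(*m[:2],.085,-21.8)
```

```text
[[ 0.54138601 -0.18429127  0.098     ]
 [ 0.49203201 -0.30290316  0.098     ]] 0.12847021781113888
t 2.2 tcp [ 0.4885 -0.2366  0.0869] head -21.8 F [ 0.3 -0.2 -0.1] op 0.00021661845141515224
shift [ -4.  -28.8   2. ] turn 0.0001
```

{"api": "play_rows", "payload": {
  "rows": [
    [0,-1,-2,0,0],
    [0,-2,-4,0,0],
    [0,-3,-7,0,0],
    [0,-3,-10,0,0],
    [0,-3,-10,0,0]
  ]
}}

```text
time: 2.7
eef_pos: [0.4988, -0.2374, 0.0862]
tcp_rot: [0.0, -0.561, 0.828, -0.0]
wrist_force: [0.0, 0.3, 0.8]
opening: -0.0004
```

{"api": "play_rows", "payload": {
  "rows": [
    [0,0,-3,0,0],
    [0,0,-6,0,0],
    [0,0,-9,0,0],
    [0,0,-12,0,0],
    [0,0,-12,0,0]
  ]
}}

```text
time: 3.2
eef_pos: [0.5085, -0.2414, 0.0862]
tcp_rot: [-0.001, -0.561, 0.828, 0.001]
wrist_force: [-4.2, 2.1, 3.0]
opening: -0.0003
```

{"api": "play_rows", "payload": {
  "rows": [
    [0,0,-6,0,0],
    [0,0,-12,0,0],
    [0,0,-18,0,0],
    [0,0,-24,0,0],
    [0,0,-30,0,0]
  ]
}}

```text
time: 3.7
eef_pos: [0.5353, -0.2525, 0.0862]
tcp_rot: [-0.002, -0.56, 0.828, 0.002]
wrist_force: [-9.0, 0.9, 6.9]
opening: 0.0001
```

{"api": "play_rows", "payload": {
  "rows": [
    [0,0,-6,0,0],
    [0,0,-12,0,0],
    [0,0,-18,0,0],
    [0,0,-24,0,0],
    [0,0,-24,0,0]
  ]
}}

```text
time: 4.2
eef_pos: [0.558, -0.262, 0.0861]
tcp_rot: [-0.002, -0.56, 0.828, 0.001]
wrist_force: [-8.6, 0.4, 5.9]
opening: 0.0001
```

Run:
```python
from h import *
im=capture("wrist"); plan(.5167,-.2436,.085,-21.8)
cv2.imwrite("pics/w3.png",cv2.cvtColor(im,cv2.COLOR_RGB2BGR))
```

```text
t 4.25 tcp [ 0.5578 -0.2619  0.0861] head -21.84 F [-9.2  1.   5.9] op 0.00020828170117517466
shift [-1.7 44.9  1.3] turn -0.0006
```

View pics/w3.png

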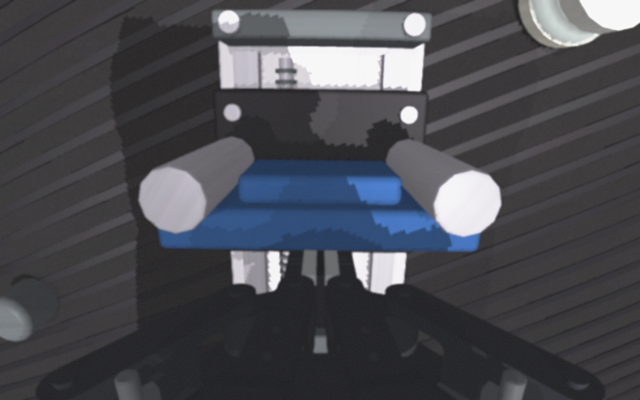

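The carriage has moved well along, with a gap to the far end plate still visible. The bar's near edge is at row ~250, columns 160–478. I'll measure the travel from that, then back off slowly.

Run:
```python
from h import *
m=pix2w("wrist",[(160,249),(479,251)],.098).mean(0); u=np.array([np.cos(np.radians(-21.8)),np.sin(np.radians(-21.8))])
print("travel",(m[:2]-[.5167,-.2436])@u)
```

```text
travel 0.05753098646469578
```

{"api": "play_rows", "payload": {
  "rows": [
    [0,0,3,0,0],
    [0,0,6,0,0],
    [0,0,9,0,0],
    [0,0,12,0,0],
    [0,0,15,0,0]
  ]
}}

```text
time: 4.75
eef_pos: [0.5451, -0.2562, 0.0862]
tcp_rot: [-0.0, -0.561, 0.828, 0.0]
wrist_force: [0.5, 1.2, 0.5]
opening: 0.0001
```

{"api": "play_rows", "payload": {
  "rows": [
    [0,0,6,0,0],
    [0,0,12,0,0],
    [0,0,18,0,0],
    [0,0,18,0,0]
  ]
}}

```text
time: 5.15
eef_pos: [0.5283, -0.2492, 0.0864]
tcp_rot: [-0.0, -0.561, 0.828, 0.0]
wrist_force: [0.4, -0.6, -0.1]
opening: 0.0002
```

Run:
```python
from h import *
im=capture("wrist"); plan(.5167,-.2436,.085,-21.8)
cv2.imwrite("pics/w4.png",cv2.cvtColor(im,cv2.COLOR_RGB2BGR))
```

```text
t 5.2 tcp [ 0.5287 -0.2493  0.0864] head -21.79 F [-0.2  0.1 -0.2] op 0.00019837026885410127
shift [-0.9 13.3  1.4] turn 0.0002
```

View pics/w4.png

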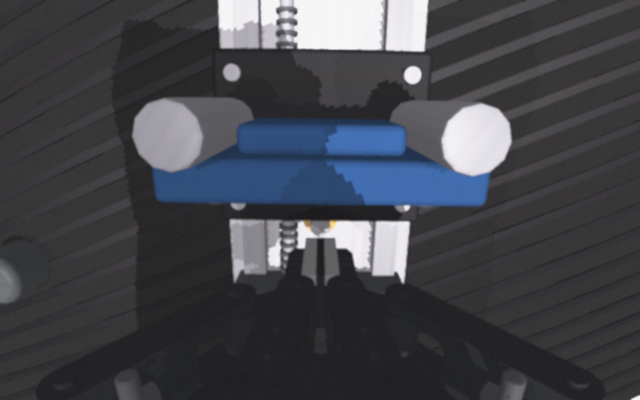

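The rest stands latched: the bar edge is clear of the fingers, the pin is visible behind the carriage at (320,225), and the force is zero. Now I'll rise and cross to the notched rest.

{"api": "play_rows", "payload": {
  "rows": [
    [0,0,15,-10,0],
    [0,0,30,-45,0],
    [0,0,35,-85,0],
    [0,0,38,-125,0],
    [0,0,40,-155,0]
  ]
}}

```text
time: 5.7
eef_pos: [0.4921, -0.2348, 0.2442]
tcp_rot: [0.001, -0.561, 0.828, -0.001]
wrist_force: [0.3, -1.2, -0.3]
opening: 0.0001
```

Run:
```python
from h import *
m=pix2w("wrist",[(0,0)],.098)
plan(.428,.244,.239,-16)
```

```text
t 5.7 tcp [ 0.4921 -0.2348  0.2442] head -21.8 F [ 0.3 -1.2 -0.3] op 9.227571941904661e-05
shift [-420.8  237.3    4.5] turn -0.1012
```

{"api": "play_rows", "payload": {
  "rows": [
    [0,-35,20,0,-0.02],
    [0,-70,40,0,-0.04],
    [0,-105,60,0,-0.06],
    [0,-140,80,0,-0.08],
    [0,-175,99,0,-0.1]
  ]
}}

```text
time: 6.2
eef_pos: [0.455, -0.0995, 0.2416]
tcp_rot: [0.011, -0.621, 0.784, 0.009]
wrist_force: [0.2, -0.7, -0.7]
opening: 0.0002
```

```bash
python3 -c "
from h import *
plan(.428,.244,.239,-16)"
```

```text
t 6.2 tcp [ 0.455  -0.0995  0.2416] head -13.27 F [ 0.2 -0.7 -0.7] op 0.00016858576701267555
shift [-327.9  105.1   11.8] turn 0.0477
```

{"api": "play_rows", "payload": {
  "rows": [
    [0,-60,26,0,0],
    [0,-120,52,0,0],
    [0,-180,78,0,0],
    [0,-230,100,0,0],
    [0,-259,113,0,0]
  ]
}}

```text
time: 6.7
eef_pos: [0.3984, -0.0535, 0.2462]
tcp_rot: [0.025, -0.641, 0.767, 0.021]
wrist_force: [-0.6, 1.3, -0.4]
opening: 0.0004
```

{"api": "play_rows", "payload": {
  "rows": [
    [0,0,0,0,0],
    [0,0,0,0,0],
    [0,0,0,0,0],
    [0,0,0,0,0]
  ]
}}

```text
time: 7.1
eef_pos: [0.3994, -0.0536, 0.2458]
tcp_rot: [0.025, -0.641, 0.767, 0.022]
wrist_force: [1.1, 0.4, 0.5]
opening: -0.0003
```

```bash
python3 -c "
from h import *
plan(.428,.244,.239,-16)"
```

```text
t 7.1 tcp [ 0.3994 -0.0536  0.2458] head -10.26 F [1.1 0.4 0.5] op -0.0002984456056199582
shift [-296.8   24.9   26.4] turn 0.1002
```

```bash
python3 -c "
from h import *
s=read_state();print(s['qpos'].round(3),s['qd'].round(3));print(q(s['tcp_rot']).as_matrix().round(3))"
```

```text
[-0.18  -0.104 -0.259  1.417  0.066  3.141] [ 0.004  0.001 -0.002 -0.    -0.    -0.   ]
[[-0.178 -0.984  0.01 ]
 [-0.982  0.178  0.065]
 [-0.065  0.002 -0.998]]
```

Joint 6 is at its limit, so I'll do the notched rest with the tool half-turned (heading 164° rather than −16°).

{"api": "play_rows", "payload": {
  "rows": [
    [0,0,0,0,-0.14],
    [0,0,0,0,-0.28],
    [0,0,0,0,-0.42],
    [0,0,0,0,-0.56],
    [0,0,0,0,-0.7]
  ]
}}

```text
time: 7.6
eef_pos: [0.3994, -0.0534, 0.2458]
tcp_rot: [-0.03, 0.866, -0.498, -0.012]
wrist_force: [0.2, -0.5, 0.3]
opening: 0.0003
```

{"api": "play_rows", "payload": {
  "rows": [
    [0,0,0,0,-0.14],
    [0,0,0,0,-0.28],
    [0,0,0,0,-0.42],
    [0,0,0,0,-0.56],
    [0,0,0,0,-0.7]
  ]
}}

```text
time: 8.1
eef_pos: [0.3994, -0.0535, 0.2458]
tcp_rot: [-0.033, 0.985, -0.171, -0.001]
wrist_force: [0.4, 0.5, -1.2]
opening: 0.0004
```

```bash
python3 -c "
from h import *
plan(.428,.244,.239,164)
s=read_state();print(s['qpos'].round(3));print(q(s['tcp_rot']).as_matrix().round(3))"
```

```text
t 8.1 tcp [ 0.3994 -0.0535  0.2458] head 70.27 F [ 0.4  0.5 -1.2] op 0.00040191506171715296
shift [ -73.1 -288.6   26.4] turn -1.6358
[-0.18  -0.104 -0.259  1.417  0.065  1.735]
[[ 0.942 -0.337  0.01 ]
 [-0.337 -0.939  0.065]
 [-0.013 -0.064 -0.998]]
```

{"api": "play_rows", "payload": {
  "rows": [
    [0,-7,-29,2,-0.14],
    [0,-14,-58,5,-0.28],
    [0,-21,-87,8,-0.42],
    [0,-28,-116,11,-0.56],
    [0,-36,-145,13,-0.7]
  ]
}}

```text
time: 8.6
eef_pos: [0.4153, 0.0969, 0.2425]
tcp_rot: [-0.031, 0.984, 0.177, 0.011]
wrist_force: [0.1, -0.5, 0.9]
opening: -0.0003
```

```bash
python3 -c "
from h import *
plan(.428,.244,.239,164)"
```

```text
t 8.6 tcp [0.4153 0.0969 0.2425] head 110.45 F [ 0.1 -0.5  0.9] op -0.0002717601967789738
shift [  62.9 -133.    13.2] turn -0.9347
```

{"api": "play_rows", "payload": {
  "rows": [
    [0,12,-27,3,-0.14],
    [0,25,-54,6,-0.28],
    [0,38,-81,9,-0.42],
    [0,51,-108,11,-0.56],
    [0,63,-133,13,-0.7]
  ]
}}

```text
time: 9.1
eef_pos: [0.4288, 0.2443, 0.2392]
tcp_rot: [-0.025, 0.863, 0.504, 0.021]
wrist_force: [0.0, -0.5, -0.0]
opening: -0.0001
```

{"api": "play_rows", "payload": {
  "rows": [
    [0,0,0,0,-0.12],
    [0,0,0,0,-0.235],
    [0,0,0,0,-0.235],
    [0,0,0,0,-0.235]
  ]
}}

```text
time: 9.5
eef_pos: [0.4288, 0.2428, 0.2393]
tcp_rot: [-0.023, 0.801, 0.598, 0.023]
wrist_force: [0.2, 0.3, 0.6]
opening: 0.0001
```

Run:
```python
from h import *
im=capture("wrist"); plan(.428,.244,.085,164)
cv2.imwrite("pics/w5.png",cv2.cvtColor(im,cv2.COLOR_RGB2BGR))
```

```text
t 9.55 tcp [0.4288 0.2427 0.2393] head 163.52 F [-0.1  1.2 -0.2] op -0.00027489955597200216
shift [ -9.    0.3 154.1] turn -0.0084
```

View pics/w5.png

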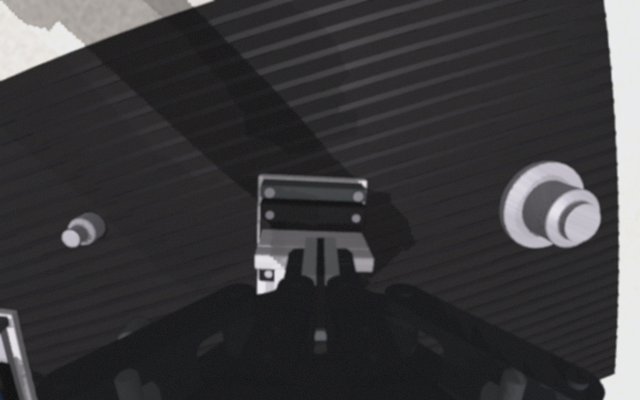

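The view is upside down (the robot is towards the top). The base's near edge is at (260,177)–(366,182), the carriage screws at (269,215)/(356,218), and the plate's top edge is at (256,252)–(374,256), close to the fingers. The surroundings are clear.

Run:
```python
from h import *
for uv,z in(([(260,177),(366,182)],.02),([(269,215),(356,218)],.048),([(256,251),(374,255)],.108)):
    P=pix2w("wrist",uv,z); d=P[1]-P[0]; print(P,np.linalg.norm(d),"rail",np.degrees(np.arctan2(-d[0],d[1])))
im=cv2.imread("pics/w5.png")[165:275,240:390]; cv2.imwrite("pics/w5c.png",cv2.resize(im,None,fx=5,fy=5,interpolation=cv2.INTER_CUBIC))
```

```text
[[0.42341987 0.19312499 0.02      ]
 [0.46281709 0.30026237 0.02      ]] 0.11415147369496412 rail -20.18979969349486
[[0.45826095 0.19363786 0.048     ]
 [0.48854101 0.27716688 0.048     ]] 0.08884807369047899 rail -19.926059617885414
[[0.46761402 0.1838272  0.108     ]
 [0.50314653 0.27932041 0.108     ]] 0.10188970140427532 rail -20.409962761808476
```

View pics/w5c.png

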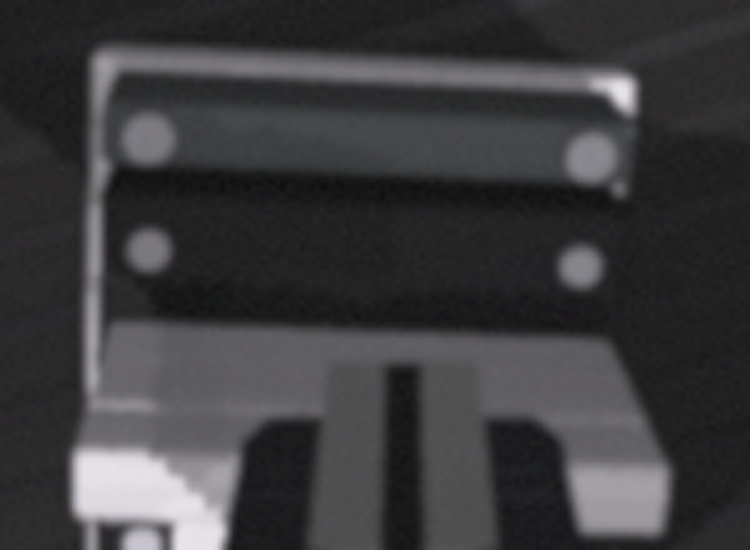

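Run:
```python
from h import *
P=pix2w("wrist",[(261.6,229.4),(362,233)],.046); Q=pix2w("wrist",[(255,255),(373,258)],.108)
for p in(P,Q): d=p[1]-p[0]; print(p.mean(0),np.linalg.norm(d),np.degrees(np.arctan2(-d[0],d[1])))
m=(P.mean(0)+Q.mean(0))/2; u=np.array([np.cos(.35),-np.sin(.35)]); print(m); plan(*(m[:2]-.040*u),.073,160)
```

```text
[0.48936183 0.23003818 0.046     ] 0.10453919608734748 -20.208649405768202
[0.48825821 0.2297756  0.108     ] 0.10213154171917248 -19.926587833128057
[0.48881002 0.22990689 0.077     ]
t 9.55 tcp [0.4288 0.2427 0.2393] head 163.52 F [-0.1  1.2 -0.2] op -0.00027489955597200216
shift [ -3.5  22.8 166.3] turn 0.0614
```

Face centre is at (0.489, 0.230) with the rails at −20°, and both edges agree. I'll descend 40 mm short of it.

{"api": "play_rows", "payload": {
  "rows": [
    [0,-1,6,40,0.06],
    [0,-2,12,80,0.06],
    [0,-3,18,120,0.06],
    [0,-3,22,150,0.06],
    [0,-4,23,166,0.06]
  ]
}}

```text
time: 10.05
eef_pos: [0.4503, 0.2423, 0.0704]
tcp_rot: [-0.024, 0.818, 0.574, 0.021]
wrist_force: [-1.4, 0.2, 1.3]
opening: -0.0001
```

{"api": "play_rows", "payload": {
  "rows": [
    [0,0,0,0,0],
    [0,0,5,0,0],
    [0,0,10,0,0],
    [0,0,15,0,0],
    [0,0,15,0,0]
  ]
}}

```text
time: 10.55
eef_pos: [0.4667, 0.2383, 0.0743]
tcp_rot: [-0.023, 0.818, 0.574, 0.024]
wrist_force: [-0.1, -0.1, 0.5]
opening: 0.0
```

Run:
```python
from h import *
im=capture("wrist"); plan(.489,.230,.073,160)
cv2.imwrite("pics/w6.png",cv2.cvtColor(im,cv2.COLOR_RGB2BGR))
```

```text
t 10.6 tcp [0.4662 0.2382 0.074 ] head 160.2 F [-0.7 -0.2 -1.2] op -8.428690489170997e-05
shift [-0.  24.3  0.7] turn 0.0034
```

View pics/w6.png

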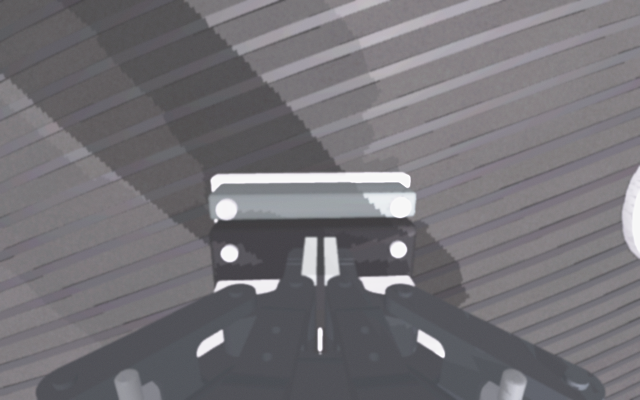

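The fingers are aligned and centred over the carriage, with the plate face just ahead. I'll creep to contact.

{"api": "play_rows", "payload": {
  "rows": [
    [0,0,4,0,0],
    [0,0,8,0,0],
    [0,0,12,0,0],
    [0,0,15,0,0],
    [0,0,15,0,0]
  ]
}}

```text
time: 11.1
eef_pos: [0.4792, 0.2332, 0.0731]
tcp_rot: [-0.024, 0.818, 0.575, 0.022]
wrist_force: [-4.0, 0.5, 2.7]
opening: 0.0002
```

{"api": "play_rows", "payload": {
  "rows": [
    [0,0,6,0,0],
    [0,0,12,0,0],
    [0,0,18,0,0],
    [0,0,23,0,0],
    [0,0,28,0,0]
  ]
}}

```text
time: 11.6
eef_pos: [0.5049, 0.2239, 0.0731]
tcp_rot: [-0.024, 0.817, 0.575, 0.022]
wrist_force: [-8.0, 1.1, 8.8]
opening: 0.0
```

{"api": "play_rows", "payload": {
  "rows": [
    [0,0,5,0,0],
    [0,0,10,0,0],
    [0,0,15,0,0],
    [0,0,18,0,0],
    [0,0,18,0,0]
  ]
}}

```text
time: 12.1
eef_pos: [0.5223, 0.2175, 0.0731]
tcp_rot: [-0.024, 0.818, 0.575, 0.022]
wrist_force: [-7.0, 0.0, 8.7]
opening: 0.0001
```

Run:
```python
from h import *
plan(.489,.230,.073,160)
```

```text
t 12.1 tcp [0.5223 0.2175 0.0731] head 160.24 F [-7.   0.   8.7] op 0.0001298485381271261
shift [  0.5 -35.5   0.6] turn 0.0042
```

Travel is about 46 mm: 35.5 mm past the original face plus the 11 mm half pad. I'll back off.

{"api": "play_rows", "payload": {
  "rows": [
    [0,0,-3,0,0],
    [0,0,-6,0,0],
    [0,0,-9,0,0],
    [0,0,-12,0,0],
    [0,0,-15,0,0]
  ]
}}

```text
time: 12.6
eef_pos: [0.5089, 0.2226, 0.0731]
tcp_rot: [-0.023, 0.818, 0.575, 0.023]
wrist_force: [0.6, -0.0, 1.3]
opening: 0.0001
```

{"api": "play_rows", "payload": {
  "rows": [
    [0,0,-6,0,0],
    [0,0,-12,0,0],
    [0,0,-20,0,0],
    [0,0,-30,-5,0],
    [0,0,-40,-15,0]
  ]
}}

```text
time: 13.1
eef_pos: [0.4694, 0.2352, 0.0878]
tcp_rot: [-0.024, 0.818, 0.575, 0.022]
wrist_force: [0.3, -0.1, 0.6]
opening: 0.0
```

{"api": "play_rows", "payload": {
  "rows": [
    [0,0,-10,-30,0],
    [0,0,-20,-65,0],
    [0,0,-40,-100,0],
    [0,0,-60,-120,0],
    [0,0,-80,-130,0]
  ]
}}

```text
time: 13.6
eef_pos: [0.3938, 0.2545, 0.2223]
tcp_rot: [-0.023, 0.818, 0.575, 0.025]
wrist_force: [0.6, 0.7, 0.1]
opening: 0.0
```

{"api": "play_rows", "payload": {
  "rows": [
    [0,0,0,0,0],
    [0,0,0,0,0],
    [0,0,0,0,0]
  ]
}}

```text
time: 13.9
eef_pos: [0.3944, 0.2536, 0.2183]
tcp_rot: [-0.024, 0.818, 0.575, 0.022]
wrist_force: [-0.1, -0.3, -0.7]
opening: -0.0001
```

Run:
```python
from h import *
t=cv2.cvtColor(capture("top"),cv2.COLOR_RGB2BGR);s=cv2.cvtColor(capture("scene"),cv2.COLOR_RGB2BGR)
cv2.imwrite("pics/top1.png",t);cv2.imwrite("pics/scene1.png",s)
def c(i,x,y,w=80,h=60,k=5): return cv2.resize(i[y:y+h,x:x+w],None,fx=k,fy=k,interpolation=cv2.INTER_CUBIC)
cv2.imwrite("pics/crops1.png",np.vstack([np.hstack([c(t,350,170),c(t,230,180)]),np.hstack([c(s,195,145),c(s,355,155)])]))
d=cv2.absdiff(s,cv2.imread("pics/scene0.png")).max(2)
for n,(u,v) in dict(bottle=(313,240),adapter=(319,161),coupling=(311,200),cell=(488,213),driver=(172,158),jar=(168,198)).items(): print(n,d[v-12:v+12,u-12:u+12].mean())
plan(0,0,0,160)
```

```text
bottle 1.4340277777777777
adapter 2.3194444444444446
coupling 2.3315972222222223
cell 1.5034722222222223
driver 2.6319444444444446
jar 1.6493055555555556
t 14.0 tcp [0.3944 0.2535 0.218 ] head 160.2 F [ 0.3 -0.6 -0.5] op -0.00028924124617574453
shift [-385.4 -282.3  197.8] turn 0.0036
```

View pics/crops1.png

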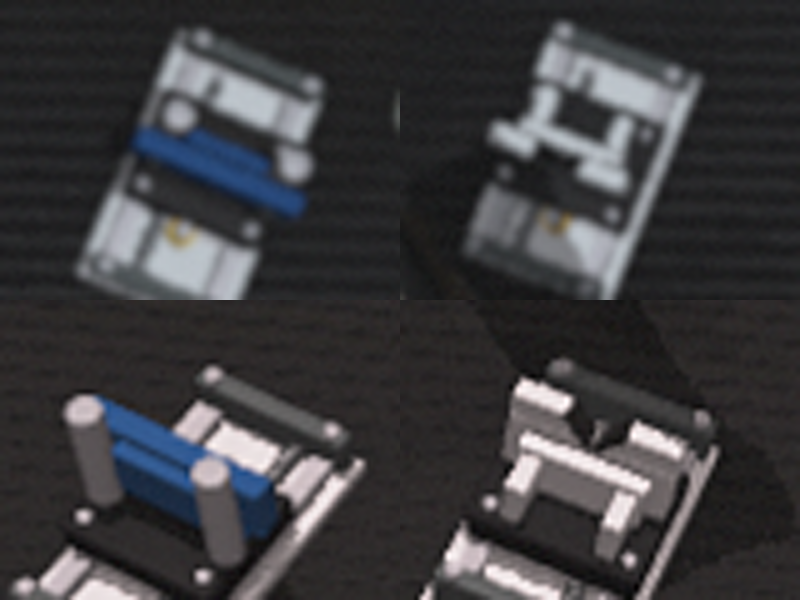

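Both rests stand open with their pins visible behind the carriages. The image shifts come to about 44 mm and 34 mm, no bystander has moved, and the robot is clear.

```bash
python3 -c "
from cell import *
print(sign_off())"
```

```text
the job is handed in; nothing more can be done
None
```

Both rests are open and the job is handed in at about 14 s of the 48 s. I pushed each one with closed fingers on its near face, past its stop pin, and then backed off slowly. No verdict is reported, so the results below are my own checks.

| Rest | Pushed to (estimate) | Measured after release | Target |
|---|---|---|---|
| Twin-post | about 57 mm | about 44 mm | 45 mm |
| Notched | about 46 mm | about 34 mm | 35 mm |

- **Latching:** the last top view shows a pin standing behind each carriage. I saw the pins but did not measure how far they had risen.
- **Robot clear:** the arm is raised well clear, and the wrist force reads about zero.
- **Bystanders:** before-and-after pictures show no visible change at any of the six loose items.

**Mishap:** on the way to the notched rest, joint 6 reached the end of its range. I half-turned the tool and did that push with a remaining sideways tilt of about 4°. I saw no effect from it.

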